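Classroom quiz: buzz in and point out the largest and the smallest bottle

ROBOT

A 6-joint arm with a two-finger parallel gripper is mounted at the origin on the work surface. World frame = base frame: x ahead of the robot, y to its left, z up, the work surface at z = 0. Lengths are in m, angles in rad, forces in N, time in s.
With the tool pointing down it reaches from about 0.35 to 0.775 m from the base axis. Payload 5.5 kg.
Tool frame: the origin (TCP) lies midway between the tips of the shut fingers; the grasp point (between the pads) lies 19 mm behind it; z points along the fingers, y is the line along which they close (so a half turn about z gives the same grasp; the last joint's range is limited). The gripper opens to 85 mm and grips with 20 to 120 N. Pads are 22 mm wide; open, the fingers measure 114 mm over their backs; the gripper's body (76 mm by 85 mm) begins 54 mm behind the grasp point. The pads swing forward as they close: fully open they stand 13 mm farther back than shut.
Start: joints at [-1.254, 0.313, 0.046, 1.304, 0, 1.431], TCP at [0.254, -0.516, 0.231] pointing down, gripper open.
Joint ranges: [-2.76, 2.76], [-0.86, 1.69], [-1.03, 1.26], [-2.2, 2.34], [-1.47, 1.5], [-3.14, 3.14]. Speed limits (rad/s): [2.57, 2.57, 3.14, 3.14, 3.14, 3.14].

INTERFACE

Orientations are given as a unit quaternion [w, x, y, z].
In Python, from workcell import telemetry, imaging, env gives the robot as it stands. The module is installed in compiled form; this text tells all that it offers.
- The arm moves only by the tool step_arm, never from a script. Its argument "moves" is a list of rows, each a list of 3 entries, a list of its own where there are three numbers: the shift along the tool's x, y, z in mm, then the turn, a rotation vector about the tool's x, y, z in rad, then the finger opening in mm, from 0 to 85.4. A call has 1 to 8 rows; each row is the pose to reach, as a shift and turn from the pose commanded when the call began, along the tool's axes at that moment; what a row does not reach only later rows make up. A row lasts 1/12 s, in which the tool goes at most 41.7 mm and 7.16 degrees, less where a joint would pass 70% of its speed; a pose out of reach is approached as far as the arm can. A call with a gripper value outside its range is refused whole. The fingers move at their own pace and stop on an object; "grip_force" is the grip in N (left out, the last holds). Time passes only in rows, so rows that repeat a pose let the fingers close. It gives the time, the measured TCP pose, the force, the opening and the grip force at its end, in the units of the state.
- telemetry.get_state(): the state, without advancing time (a new reading comes with each control period).
- imaging.read_camera(name): name is "scene" or "top" or "wrist"; returns the picture (420x560x3 uint8, red, green, blue); there is no depth.
- imaging.camera_params(name): a dict with "camera_matrix" (3x3 intrinsics, pixels), "D" ([k1, k2, p1, p2, k3] as OpenCV has them; the pictures are not rectified), "pose" (4x4, takes a point from camera to world coordinates). Camera axes: x right, y up, looking along -z (the intrinsics and any distortion apply to the point x, -y, -z); pixel columns grow to the right and rows downward; lengths in m; the calibration is good to about 2 mm. A picture is of the moment at which its call begins: read the wrist's pose just before it. camera_params takes no time and is no camera call; for the wrist camera it gives the pose at the moment of the call.
- env.hand_in(): hands the job in; it is judged then, once.
The state is a dict: "clock": time; "joint_pos": joint angles; "qvel": joint speeds; "tau": joint torques, N m; "tcp_pos": TCP position; "orientation": TCP orientation; "wrist_force": force on the tool from outside, world axes, zero at the start; "ft_torque": the same for the moment, N m; "finger_gap": finger opening in m; "grip_force": force on a finger pad.
Only numpy, scipy, OpenCV 4.12 (cv2) and the standard library are available. Lean on these libraries where they do the work, as an engineer would, in place of code of your own. Each camera call takes 0.05 s, during which the arm holds its last target. There are 200 camera calls.

TASK

Answer the class quiz question "which of the four white bottles with red caps is the largest, and which the smallest?": press the buzzer fully down with the fingertips and let it go, then point straight down at the cap of the largest bottle from a finger's breadth or two (about 2 to 3 cm) above and stay there for two seconds, then point at the cap of the smallest in the same way and finish still pointing at it. Never touch any bottle, do not bring the fingertips down close over the two in-between bottles, and leave everything else on the table where it is.

Things in the scene. Friction and masses are not known exactly. Their poses are not given: they have to be found in the camera images.
- buzzer (a joint): how far the quiz buzzer's button is pressed: 0 is up, 0.007 m is fully down; a spring resists with at most about 5 N and brings it back up
- buzzer_top (a point): centre of the top face of the quiz buzzer's button (it moves down with the button): a round flat grey button 60 mm across on a round black stand 96 mm across, 103 mm high in all, fixed to the table in front of the robot; it is pressed straight down
- buzzer_stand: the buzzer's round black stand, which does not move (origin: centre of its underside, on the table)
- bottle_a_cap (a point): centre of the top of the red cap of the smallest of the four white plastic bottles: body 52 mm across, 100 mm tall with the cap; z up. The four look alike except for size and stand loose and upright, in any order, in a rough row across the table beyond the buzzer
- bottle_a: the smallest white bottle (origin: centre of its underside)
- bottle_b_cap (a point): centre of the top of the red cap of the second smallest of the four white plastic bottles: body 58 mm across, 125 mm tall with the cap; z up. The four look alike except for size and stand loose and upright, in any order, in a rough row across the table beyond the buzzer
- bottle_b: the second smallest white bottle (origin: centre of its underside)
- bottle_c_cap (a point): centre of the top of the red cap of the second largest of the four white plastic bottles: body 64 mm across, 150 mm tall with the cap; z up. The four look alike except for size and stand loose and upright, in any order, in a rough row across the table beyond the buzzer
- bottle_c: the second largest white bottle (origin: centre of its underside)
- bottle_d_cap (a point): centre of the top of the red cap of the largest of the four white plastic bottles: body 72 mm across, 175 mm tall with the cap; z up. The four look alike except for size and stand loose and upright, in any order, in a rough row across the table beyond the buzzer
- bottle_d: the largest white bottle (origin: centre of its underside)
- dropper_0: small amber glass bottle with black cap, 26 mm across, 62 mm tall, stands among the white bottles (origin: centre of its underside); to be left alone
- dropper_1: a second small amber glass bottle, same size (origin: centre of its underside); to be left alone
- dropper_2: a third small amber glass bottle, same size (origin: centre of its underside); to be left alone
- cup_0: open paper cup, 72 mm across the rim, 85 mm tall (origin: centre of its underside); to be left alone
- cup_1: a second paper cup, same size (origin: centre of its underside); to be left alone
- screwdriver: screwdriver with yellow handle lying on the table, below 40 mm high (origin: about the middle of its length, at the underside); to be left alone
- spoon: spoon lying on the table, below 30 mm high (origin: about the middle of its length, at the underside); to be left alone
- egg_carton: cardboard egg carton, 110 x 160 x 47 mm high (origin: centre of its underside); to be left alone
Mind the look-alikes: they are no part of the job. What is shaped like the bottle_c but green is not meant.

How it is judged:
By the outcome, as a careful person would: the job done as asked, in the order asked, and still so for the second after the job is handed in, with the robot touching nothing.
It also fails if it takes over 51 s, if anything falls off the work surface, if the arm or the gripper's body presses on something with over 40 N, if the wrist force passes 120 N, or if a joint passes its speed limit or range.

## Working session

There is one attempt and no reset: what is moved stays moved. The work goes in short steps, Python scripts to look and compute and a tool call to move; the robot and the scene stay as the last step left them, time stands still between calls to the robot, and variables do not carry over. Pictures are saved under pics/ and viewed, at most 10 in all, crops included, and the job is handed in when it is done.

Besides the shell and the picture viewer there is one more tool, called after ">>>" as name([rows], argument=value, ...), one row to a line, values as JSON. step_arm: Moves the arm, as the interface text tells. Its arguments: {"type":"object","properties":{"moves":{"type":"array"},"grip_force":{"type":"number"}},"required":["moves"]}

```bash
mkdir -p pics
cat > h.py <<'E'
import numpy as np,cv2
from workcell import telemetry,imaging,env
def ray(cam,uv):
    p=imaging.camera_params(cam);T=np.array(p['pose'])
    q=cv2.undistortPoints(np.array([[uv]],float),np.array(p['camera_matrix'],float),np.array(p['D'],float))[0,0]
    return T[:3,3],T[:3,:3]@np.array([q[0],-q[1],-1])
def at_z(cam,uv,z):
    o,d=ray(cam,uv);return o+d*(z-o[2])/d[2]
def proj(cam,P):
    p=imaging.camera_params(cam);T=np.array(p['pose'])
    c=(np.array(P,float).reshape(-1,3)-T[:3,3])@T[:3,:3]*[1,-1,-1]
    return cv2.projectPoints(c,np.zeros(3),np.zeros(3),np.array(p['camera_matrix'],float),np.array(p['D'],float))[0][:,0]
def tri(c1,u1,c2,u2):
    o1,d1=ray(c1,u1);o2,d2=ray(c2,u2)
    s=np.linalg.lstsq(np.c_[d1,-d2],o2-o1,rcond=None)[0]
    a,b=o1+s[0]*d1,o2+s[1]*d2
    return (a+b)/2,np.linalg.norm(a-b)
E
python3 - <<'E'
from h import *
s=telemetry.get_state();print(s['clock'],s['tcp_pos'],s['orientation'])
for c in('top','scene'):
    im=imaging.read_camera(c)[:,:,::-1]
    cv2.imwrite(f'pics/{c}0.png',cv2.resize(im,(800,600),interpolation=cv2.INTER_CUBIC));cv2.imwrite(f'raw_{c}.png',im)
    print(c,np.array(imaging.camera_params(c)['pose'])[:3,3])
E
```

```text
0.0 [ 0.25342043 -0.5155851   0.23041515] [-8.95681306e-04  9.74034621e-01  2.26397326e-01 -7.43323386e-05]
top [ 0.48910337 -0.01211754  1.10388376]
scene [1.79302599 0.16825268 0.90433546]
```

View pics/top0.png

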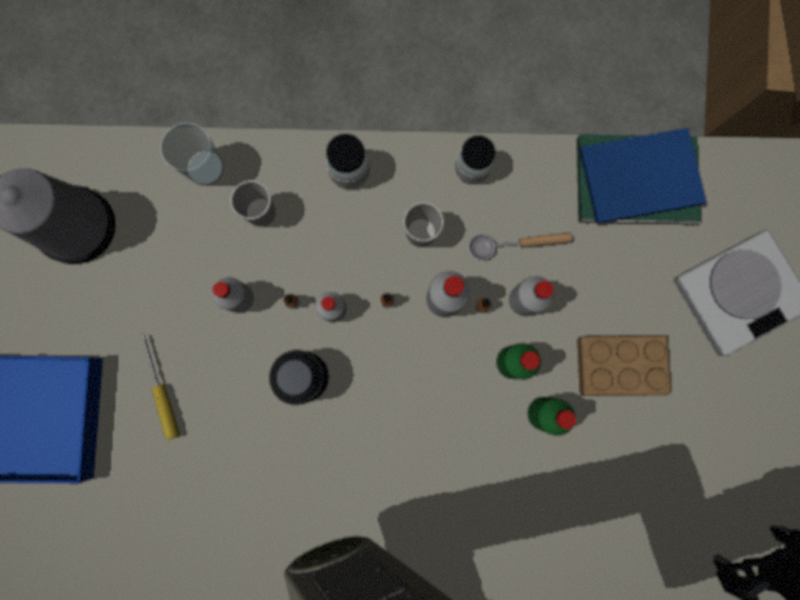

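View pics/scene0.png

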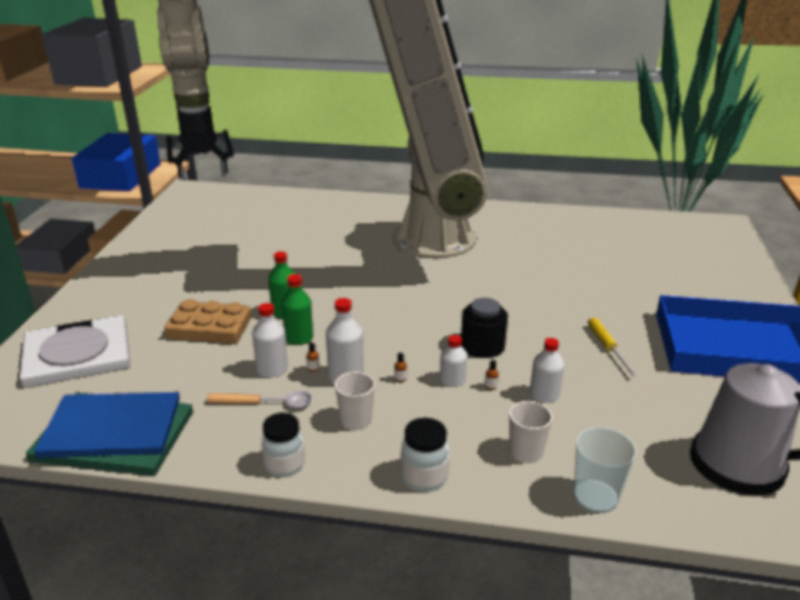

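The top view (800 px wide) shows the white bottles' red caps at (222,289), (329,303), (454,286) and (544,289). The buzzer is at (298,376), and the egg carton and cups are clear of the row. Possible mix-ups are the green look-alikes at (530,360) and (566,419), the black-capped jars at (345,152) and (478,152), and the kettle. By eye the largest is (454,286) and the smallest is (329,303). I'll check that by triangulating the cap heights.

Run:
```python
from h import *
def red(c):
    h=cv2.cvtColor(cv2.imread(f'raw_{c}.png'),cv2.COLOR_BGR2HSV)
    m=((h[...,0]<6)|(h[...,0]>174))&(h[...,1]>170)&(h[...,2]>70)
    n,l,st,ce=cv2.connectedComponentsWithStats(m.astype(np.uint8))
    return [(ce[i],st[i][4]) for i in range(1,n) if st[i][4]>25]
R={c:red(c) for c in('top','scene')}
for c in R:print(c,[(np.round(p/.7),a) for p,a in R[c]])
for p,a in R['top']:
    for q,b in R['scene']:
        P,e=tri('top',p,'scene',q)
        if e<.012 and .07<P[2]<.2: print(np.round(p/.7),np.round(q/.7),P.round(3),round(e,4))
bt=at_z('top',(295.5*.7,375.5*.7),.103);print('buzzer',bt, tri('top',(295.5*.7,376*.7),'scene',(485*.7,307*.7)))
im=cv2.imread('raw_top.png')[170:310,140:420];cv2.imwrite('pics/crop.png',cv2.resize(im,(800,400),interpolation=cv2.INTER_CUBIC))
```

```text
top [(array([453., 286.]), np.int32(126)), (array([544., 289.]), np.int32(102)), (array([221., 289.]), np.int32(72)), (array([328., 303.]), np.int32(48)), (array([530., 360.]), np.int32(120)), (array([566., 419.]), np.int32(123))]
scene [(array([280., 257.]), np.int32(43)), (array([295., 279.]), np.int32(62)), (array([342., 304.]), np.int32(79)), (array([265., 309.]), np.int32(71)), (array([455., 340.]), np.int32(63)), (array([551., 344.]), np.int32(60))]
[453. 286.] [342. 304.] [ 0.631 -0.108  0.163] 0.0008
[544. 289.] [265. 309.] [ 0.631 -0.261  0.137] 0.0008
[221. 289.] [551. 344.] [0.626 0.283 0.114] 0.0025
[328. 303.] [455. 340.] [0.607 0.104 0.09 ] 0.0003
[530. 360.] [295. 279.] [ 0.512 -0.236  0.138] 0.0016
[566. 419.] [280. 257.] [ 0.418 -0.294  0.136] 0.0004
buzzer [0.4808801  0.15358246 0.103     ] (array([0.4799447 , 0.15542946, 0.09082471]), np.float64(0.0002733004339227562))
```

View pics/crop.png

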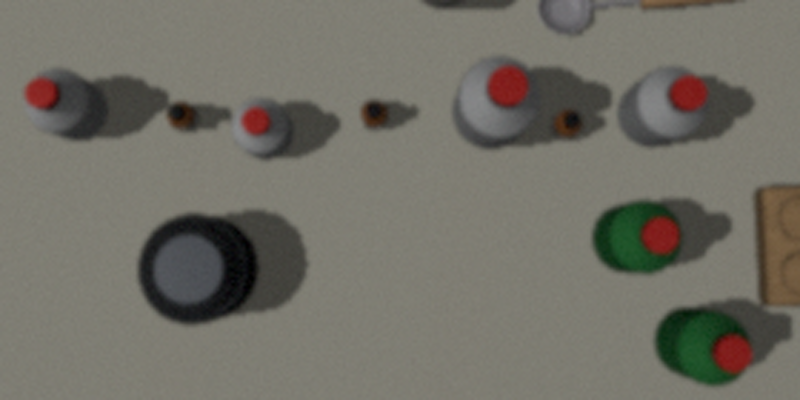

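Triangulated cap heights are about 163, 137, 114 and 90 mm (cap mid-height). So the largest is at (453,286), world (0.631,-0.108), and the smallest is at (328,303), world (0.607,0.104). The green bottles are excluded, and the crop confirms this. I'll move toward the buzzer, shutting the fingers and turning the tool on the way.

>>> step_arm([
  [[15,-15,0],[0,0,-0.06],0],
  [[43,-43,0],[0,0,-0.18],0],
  [[71,-71,0],[0,0,-0.3],0],
  [[100,-100,0],[0,0,-0.42],0],
  [[128,-128,0],[0,0,-0.54],0],
  [[156,-156,0],[0,0,-0.66],0],
  [[184,-184,0],[0,0,-0.78],0],
  [[200,-200,0],[0,0,-0.86],0],
])

```text
clock: 0.77
tcp_pos: [0.3448, -0.2446, 0.231]
orientation: [-0.001, 0.789, 0.615, 0.0]
wrist_force: [0.2, 0.3, -0.8]
finger_gap: 0.0003
grip_force: 0.0
```

```bash
cat >> h.py <<'E'
from scipy.spatial.transform import Rotation as Ro
def go(P):
    s=telemetry.get_state();q=np.array(s['orientation']);R=Ro.from_quat(q[[1,2,3,0]]);M=R.as_matrix()
    D=np.c_[[0,1,0],[1,0,0],[0,0,-1]]
    print('t',s['clock'],'tcp',np.round(s['tcp_pos'],4),'j',np.round(s['joint_pos'],2),'gap',s['finger_gap'],'F',np.round(s['wrist_force'],1))
    print('shift mm',(M.T@(np.array(P)-s['tcp_pos'])*1000).round(1),'turn',(R.inv()*Ro.from_matrix(D)).as_rotvec().round(3))
E
python3 - <<'E'
from h import *
print(at_z('top',(206.15,264.15),.103))
import h
im=cv2.imread('raw_top.png');H=cv2.cvtColor(im,cv2.COLOR_BGR2HSV)
for u,z in(((453,286),.173),((328,303),.098)): print(at_z('top',np.array(u)*.7,z))
go((.480,.155,.20))
E
```

```text
[0.47773441 0.15515987 0.103     ]
[ 0.62818769 -0.10605818  0.173     ]
[0.60608838 0.10280511 0.098     ]
t 0.7667 tcp [ 0.3448 -0.2446  0.231 ] j [-0.81  0.02 -0.31  1.24  0.    1.01] gap 0.000277319298905582 F [ 0.2  0.3 -0.8]
shift mm [420.5  33.6  31.7] turn [-0.001 -0.002 -0.247]
```

>>> step_arm([
  [[35,3,2],[0,0,-0.08],0],
  [[75,6,5],[0,0,-0.16],0],
  [[115,9,8],[0,0,-0.247],0],
  [[155,13,11],[0,0,-0.247],0],
  [[195,16,15],[0,0,-0.247],0],
  [[235,19,18],[0,0,-0.247],0],
  [[270,22,20],[0,0,-0.247],0],
  [[290,23,22],[0,0,-0.247],0],
])

```text
clock: 1.43
tcp_pos: [0.4403, 0.0298, 0.2089]
orientation: [-0.0, 0.709, 0.706, 0.0]
wrist_force: [-0.1, -0.3, -0.1]
finger_gap: -0.0004
grip_force: 0.0
```

```bash
python3 -c "
from h import *
go((.478,.155,.16))"
```

```text
t 1.4333 tcp [0.4403 0.0298 0.2089] j [-0.12  0.06 -0.32  1.19  0.    1.46] gap -0.0003694162807536947 F [-0.1 -0.3 -0.1]
shift mm [125.4  37.2  49. ] turn [-0.    -0.001 -0.004]
```

>>> step_arm([
  [[30,9,10],[0,0,0],0],
  [[65,20,25],[0,0,0],0],
  [[95,29,38],[0,0,0],0],
  [[112,34,48],[0,0,0],0],
  [[118,36,49],[0,0,0],0],
  [[118,36,49],[0,0,0],0],
  [[118,36,49],[0,0,0],0],
])

```text
clock: 2.02
tcp_pos: [0.4765, 0.144, 0.1602]
orientation: [-0.0, 0.709, 0.705, -0.001]
wrist_force: [-0.3, -0.4, 0.7]
finger_gap: 0.0
grip_force: 0.0
```

Run:
```python
from h import *
go((.478,.155,.095))
for c in('wrist','scene'):
    im=imaging.read_camera(c)[:,:,::-1].copy()
    if c=='scene': im=cv2.resize(im[150:330,140:420],(800,514),interpolation=cv2.INTER_CUBIC)
    cv2.imwrite(f'pics/{c}1.png',im)
```

```text
t 2.0167 tcp [0.4765 0.144  0.1602] j [ 0.13  0.2  -0.28  1.09 -0.    1.71] gap 2.199435164842174e-05 F [-0.3 -0.4  0.7]
shift mm [11.1  1.4 65.2] turn [-0.001  0.001 -0.006]
```

View pics/wrist1.png

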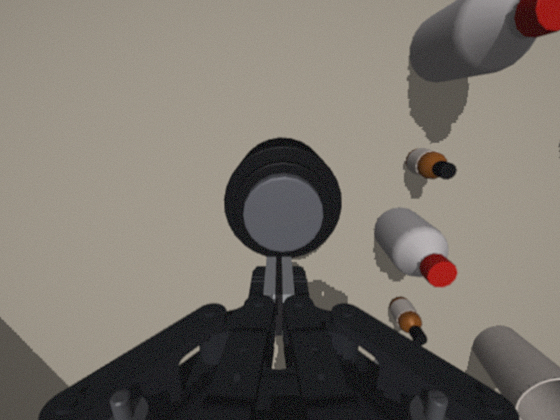

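View pics/scene1.png

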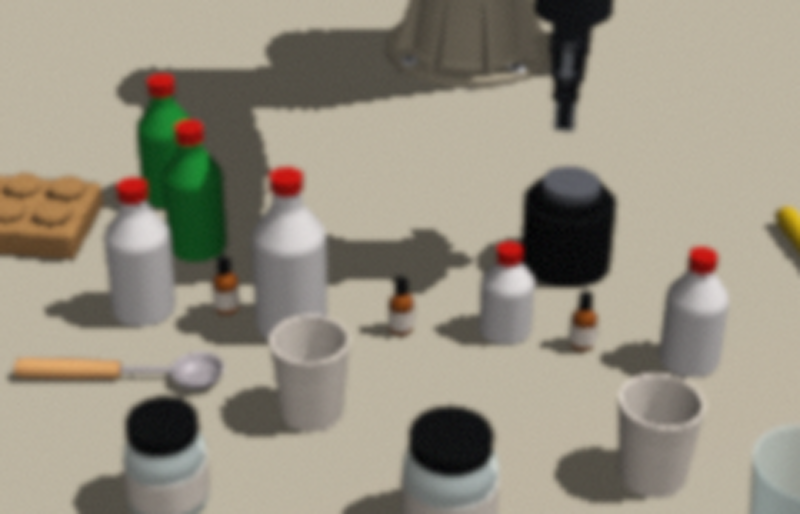

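The wrist view shows the button centre at (283,213) and the smallest bottle's cap top at (440,270). The fingers are just short of the button on the image's down side. Next I'll cross-check both positions with the wrist calibration.

Run:
```python
from h import *
print(at_z('wrist',(283,213),.103),at_z('wrist',(440,270),.100))
print(tri('wrist',(440,270),'top',(328*.7,303*.7)))
```

```text
[0.47995186 0.1578269  0.103     ] [0.60468926 0.10787465 0.1       ]
(array([0.60740656, 0.10387936, 0.09417187]), np.float64(0.0021336168954134527))
```

>>> step_arm([
  [[8,2,15],[0,0,0],0],
  [[12,2,35],[0,0,0],0],
  [[12,2,48],[0,0,0],0],
  [[12,2,54],[0,0,0],0],
  [[12,2,58],[0,0,0],0],
  [[12,2,61],[0,0,0],0],
  [[12,2,63],[0,0,0],0],
  [[12,2,63],[0,0,0],0],
])

```text
clock: 2.78
tcp_pos: [0.4791, 0.1556, 0.0979]
orientation: [0.001, 0.71, 0.704, -0.0]
wrist_force: [-2.4, -1.6, 4.3]
finger_gap: -0.0004
grip_force: 1.9
```

>>> step_arm([
  [[0,0,1],[0,0,0],0],
  [[0,0,2],[0,0,0],0],
  [[0,0,3],[0,0,0],0],
  [[0,0,3],[0,0,0],0],
  [[0,0,3],[0,0,0],0],
])

```text
clock: 3.2
tcp_pos: [0.4795, 0.156, 0.0959]
orientation: [0.001, 0.71, 0.705, 0.0]
wrist_force: [-4.5, -3.7, 12.1]
finger_gap: -0.0002
grip_force: 6.6
```

The force is 12 N, well above the 5 N spring, so the button is on its stop. I'll press 1 mm more to be sure, then release and lift.

>>> step_arm([
  [[0,0,1],[0,0,0],0],
  [[0,0,1],[0,0,0],0],
  [[0,0,-8],[0,0,0],0],
  [[0,0,-30],[0,0,0],0],
  [[0,0,-65],[0,0,0],0],
  [[0,0,-105],[0,0,0],0],
  [[0,0,-135],[0,0,0],0],
  [[0,0,-150],[0,0,0],0],
])

```text
clock: 3.87
tcp_pos: [0.4811, 0.1571, 0.2488]
orientation: [0.002, 0.709, 0.705, 0.003]
wrist_force: [0.3, -0.8, -0.0]
finger_gap: 0.0
grip_force: 0.0
```

```bash
python3 -c "
from h import *
go((.629,-.106,.245))"
```

```text
t 3.8667 tcp [0.4811 0.1571 0.2488] j [ 0.16  0.17 -0.1   1.3   0.    1.73] gap 1.1525583115172026e-05 F [ 0.3 -0.8 -0. ]
shift mm [-262.2  149.6    4.4] turn [ 0.007 -0.002 -0.007]
```

>>> step_arm([
  [[-15,9,0],[0,0,0],0],
  [[-50,28,0],[0,0,0],0],
  [[-85,48,0],[0,0,0],0],
  [[-120,68,0],[0,0,0],0],
  [[-155,88,0],[0,0,0],0],
  [[-190,108,0],[0,0,0],0],
  [[-225,128,0],[0,0,0],0],
  [[-245,140,0],[0,0,0],0],
])

```text
clock: 4.53
tcp_pos: [0.6195, -0.0934, 0.2437]
orientation: [0.001, 0.71, 0.704, 0.001]
wrist_force: [0.8, 0.9, -0.0]
finger_gap: -0.0001
grip_force: 0.0
```

>>> step_arm([
  [[-8,5,0],[0,0,0],0],
  [[-14,9,0],[0,0,0],0],
  [[-14,9,0],[0,0,0],0],
  [[-14,9,0],[0,0,0],0],
])

```text
clock: 4.87
tcp_pos: [0.6259, -0.1026, 0.2442]
orientation: [-0.0, 0.709, 0.705, 0.0]
wrist_force: [0.3, 0.7, 0.4]
finger_gap: 0.0001
grip_force: 0.0
```

Run:
```python
from h import *
go((.629,-.107,.200))
for c in('wrist','scene'):
    im=imaging.read_camera(c)[:,:,::-1].copy()
    if c=='scene': im=cv2.resize(im[150:330,140:420],(800,514),interpolation=cv2.INTER_CUBIC)
    cv2.imwrite(f'pics/{c}2.png',im)
```

```text
t 4.8667 tcp [ 0.6259 -0.1026  0.2442] j [-0.29  0.43  0.25  1.39  0.    1.29] gap 9.718005394490153e-05 F [0.3 0.7 0.4]
shift mm [-4.4  3.2 44.2] turn [-0.    -0.001 -0.006]
```

View pics/wrist2.png

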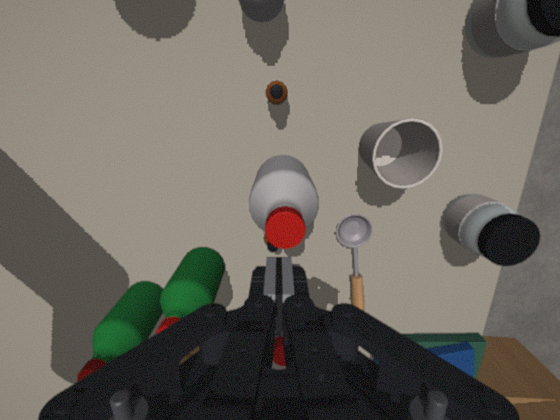

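The wrist view shows the largest bottle's cap top centred near (286,229), just ahead of the fingertips.

Run:
```python
from h import *
P=at_z('wrist',(286,229),.175);print(P,tri('wrist',(286,229),'top',(454*.7,285.5*.7)))
print(proj('wrist',telemetry.get_state()['tcp_pos']))
```

```text
[ 0.63119015 -0.10511238  0.175     ] (array([ 0.6307845 , -0.10868162,  0.16572008]), np.float64(0.0014049968341816245))
[[279.12203634 272.43004776]]
```

>>> step_arm([
  [[-4,4,6],[0,0,0],0],
  [[-4,4,18],[0,0,0],0],
  [[-4,4,30],[0,0,0],0],
  [[-4,4,38],[0,0,0],0],
  [[-4,4,42],[0,0,0],0],
  [[-4,4,44],[0,0,0],0],
  [[-4,4,44],[0,0,0],0],
  [[-4,4,44],[0,0,0],0],
])

```text
clock: 5.63
tcp_pos: [0.6303, -0.1077, 0.2008]
orientation: [0.0, 0.71, 0.705, 0.0]
wrist_force: [0.0, 0.3, 0.1]
finger_gap: -0.0002
grip_force: 0.0
```

Run:
```python
from h import *
go((.630,-.106,.200))
im=imaging.read_camera('scene')[:,:,::-1].copy()
cv2.imwrite('pics/scene3.png',cv2.resize(im[130:290,160:400],(780,520),interpolation=cv2.INTER_CUBIC))
```

```text
t 5.6333 tcp [ 0.6303 -0.1077  0.2008] j [-0.29  0.45  0.17  1.29 -0.    1.28] gap -0.00022248280283664377 F [0.  0.3 0.1]
shift mm [ 1.7 -0.3  0.8] turn [ 0.001  0.    -0.007]
```

View pics/scene3.png

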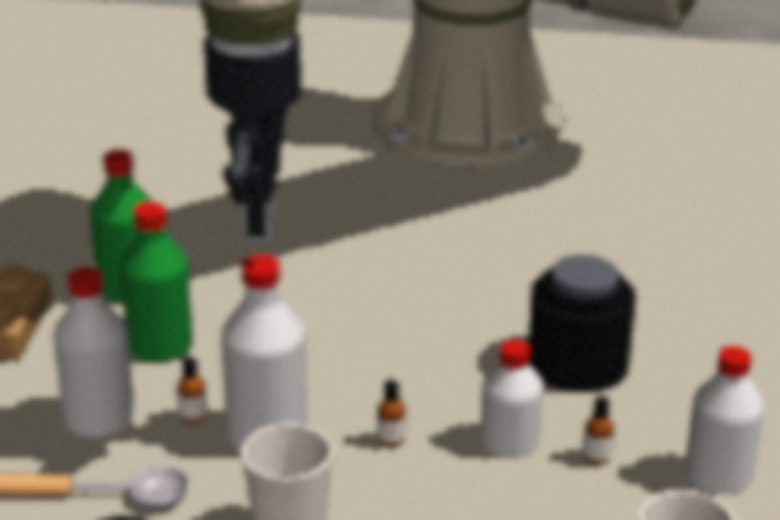

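The fingertips at (257,235) are right above the largest bottle's cap at (261,268), about 2.5 cm up, and the button is up again. I'll hold here for over 2 s, then rise.

>>> step_arm([
  [[1,0,0],[0,0,0],0],
  [[1,0,0],[0,0,0],0],
  [[1,0,0],[0,0,0],0],
  [[1,0,0],[0,0,0],0],
  [[1,0,0],[0,0,0],0],
  [[1,0,0],[0,0,0],0],
  [[1,0,0],[0,0,0],0],
  [[1,0,0],[0,0,0],0],
])

```text
clock: 6.35
tcp_pos: [0.6301, -0.1069, 0.2003]
orientation: [0.0, 0.71, 0.705, -0.0]
wrist_force: [-0.1, -0.0, 0.6]
finger_gap: -0.0001
grip_force: 0.0
```

>>> step_arm([
  [[0,0,0],[0,0,0],0],
  [[0,0,0],[0,0,0],0],
  [[0,0,0],[0,0,0],0],
  [[0,0,0],[0,0,0],0],
  [[0,0,0],[0,0,0],0],
  [[0,0,0],[0,0,0],0],
  [[0,0,0],[0,0,0],0],
  [[0,0,0],[0,0,0],0],
])

```text
clock: 7.02
tcp_pos: [0.6301, -0.1068, 0.2003]
orientation: [0.0, 0.71, 0.705, -0.0]
wrist_force: [-0.4, -0.9, 0.0]
finger_gap: 0.0001
grip_force: 0.0
```

>>> step_arm([
  [[0,0,0],[0,0,0],0],
  [[0,0,0],[0,0,0],0],
  [[0,0,0],[0,0,0],0],
  [[0,0,0],[0,0,0],0],
  [[0,0,0],[0,0,0],0],
  [[0,0,0],[0,0,0],0],
  [[0,0,0],[0,0,0],0],
  [[0,0,0],[0,0,0],0],
])

```text
clock: 7.68
tcp_pos: [0.6301, -0.1068, 0.2003]
orientation: [0.0, 0.71, 0.705, -0.0]
wrist_force: [0.4, -0.0, -0.7]
finger_gap: 0.0002
grip_force: 0.0
```

>>> step_arm([
  [[0,0,0],[0,0,0],0],
  [[0,0,0],[0,0,0],0],
  [[0,0,0],[0,0,0],0],
  [[0,0,0],[0,0,0],0],
  [[0,0,0],[0,0,0],0],
  [[0,0,-10],[0,0,0],0],
  [[0,0,-35],[0,0,0],0],
  [[0,0,-45],[0,0,0],0],
])

```text
clock: 8.35
tcp_pos: [0.6307, -0.107, 0.2484]
orientation: [0.001, 0.71, 0.705, 0.001]
wrist_force: [1.2, -0.1, 1.5]
finger_gap: -0.0004
grip_force: 0.0
```

>>> step_arm([
  [[20,-2,0],[0,0,0],0],
  [[55,-6,0],[0,0,0],0],
  [[90,-10,0],[0,0,0],0],
  [[125,-14,0],[0,0,0],0],
  [[160,-18,0],[0,0,0],0],
  [[190,-21,0],[0,0,0],0],
  [[205,-23,0],[0,0,0],0],
  [[210,-23,0],[0,0,0],0],
])

```text
clock: 9.02
tcp_pos: [0.6083, 0.106, 0.2461]
orientation: [0.0, 0.708, 0.706, 0.0]
wrist_force: [-0.1, -0.3, 0.8]
finger_gap: 0.0002
grip_force: 0.0
```

>>> step_arm([
  [[0,0,10],[0,0,0],0],
  [[0,0,35],[0,0,0],0],
  [[0,0,55],[0,0,0],0],
  [[0,0,65],[0,0,0],0],
  [[0,0,65],[0,0,0],0],
  [[0,0,65],[0,0,0],0],
])

```text
clock: 9.52
tcp_pos: [0.6084, 0.102, 0.1798]
orientation: [-0.0, 0.71, 0.704, -0.001]
wrist_force: [-0.0, -0.1, -0.1]
finger_gap: -0.0001
grip_force: 0.0
```

Run:
```python
from h import *
go((.606,.105,.125))
cv2.imwrite('pics/wrist4.png',imaging.read_camera('wrist')[:,:,::-1])
```

```text
t 9.5167 tcp [0.6084 0.102  0.1798] j [ 0.04  0.41  0.07  1.22 -0.    1.62] gap -0.00012143056380754286 F [-0.  -0.1 -0.1]
shift mm [ 3.  -2.4 54.8] turn [-0.001  0.    -0.009]
```

View pics/wrist4.png

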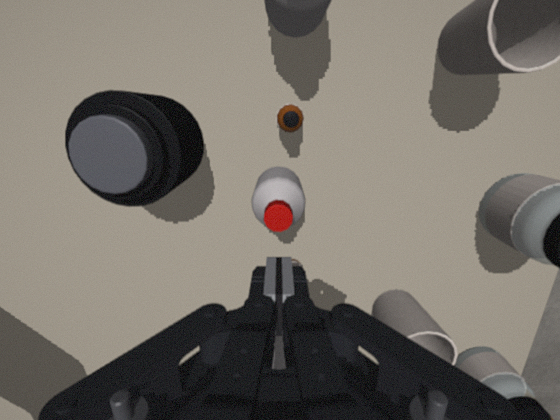

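The smallest bottle's cap top is at (278,216). I'll refine its position, then descend.

```bash
python3 -c "
from h import *
P=at_z('wrist',(278,216),.100);print(P);P[2]=.125;go(P)"
```

```text
[0.60840055 0.10608704 0.1       ]
t 9.5667 tcp [0.6091 0.1023 0.1809] j [ 0.04  0.41  0.07  1.22 -0.    1.62] gap -0.000332203313140388 F [ 0.5  0.3 -0.1]
shift mm [ 3.8 -0.8 55.9] turn [ 0.001  0.    -0.008]
```

>>> step_arm([
  [[3,-1,10],[0,0,0],0],
  [[3,-1,30],[0,0,0],0],
  [[3,-1,44],[0,0,0],0],
  [[3,-1,52],[0,0,0],0],
  [[3,-1,55],[0,0,0],0],
  [[3,-1,55],[0,0,0],0],
  [[3,-1,55],[0,0,0],0],
  [[3,-1,55],[0,0,0],0],
])

```text
clock: 10.23
tcp_pos: [0.6084, 0.1064, 0.1264]
orientation: [0.001, 0.71, 0.705, 0.001]
wrist_force: [1.0, -0.2, 0.1]
finger_gap: -0.0004
grip_force: 0.0
```

>>> step_arm([
  [[0,0,0],[0,0,0],0],
  [[0,0,0],[0,0,0],0],
  [[0,0,0],[0,0,0],0],
  [[0,0,0],[0,0,0],0],
  [[0,0,0],[0,0,0],0],
  [[0,0,0],[0,0,0],0],
  [[0,0,0],[0,0,0],0],
  [[0,0,0],[0,0,0],0],
])

```text
clock: 10.9
tcp_pos: [0.6076, 0.1063, 0.1252]
orientation: [0.0, 0.71, 0.705, -0.0]
wrist_force: [-0.5, 0.9, -0.1]
finger_gap: -0.0004
grip_force: 0.0
```

Run:
```python
from h import *
go((.608,.105,.125))
im=imaging.read_camera('scene')[:,:,::-1].copy()
cv2.imwrite('pics/scene5.png',cv2.resize(im[130:290,160:400],(780,520),interpolation=cv2.INTER_CUBIC))
```

```text
t 10.9 tcp [0.6076 0.1063 0.1252] j [ 0.04  0.44 -0.03  1.1  -0.    1.62] gap -0.0003613662057123939 F [-0.5  0.9 -0.1]
shift mm [-1.3  0.4  0.2] turn [-0.     0.    -0.007]
```

View pics/scene5.png

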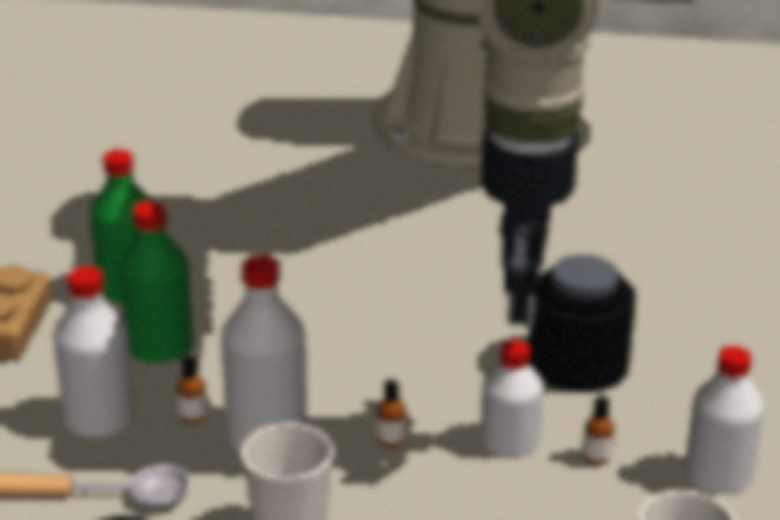

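The tips at (519,322) are right above the smallest bottle's cap at (516,352), and nothing has moved. I'll hold for over 2 s, then hand in.

>>> step_arm([
  [[-1,0,0],[0,0,0],0],
  [[-1,0,0],[0,0,0],0],
  [[-1,0,0],[0,0,0],0],
  [[-1,0,0],[0,0,0],0],
  [[-1,0,0],[0,0,0],0],
  [[-1,0,0],[0,0,0],0],
  [[-1,0,0],[0,0,0],0],
  [[-1,0,0],[0,0,0],0],
])

```text
clock: 11.62
tcp_pos: [0.6076, 0.1054, 0.1253]
orientation: [0.0, 0.71, 0.705, -0.0]
wrist_force: [-0.2, 0.1, -0.2]
finger_gap: -0.0
grip_force: 0.0
```

>>> step_arm([
  [[0,0,0],[0,0,0],0],
  [[0,0,0],[0,0,0],0],
  [[0,0,0],[0,0,0],0],
  [[0,0,0],[0,0,0],0],
  [[0,0,0],[0,0,0],0],
  [[0,0,0],[0,0,0],0],
  [[0,0,0],[0,0,0],0],
  [[0,0,0],[0,0,0],0],
])

```text
clock: 12.28
tcp_pos: [0.6076, 0.1053, 0.1253]
orientation: [0.0, 0.71, 0.705, -0.0]
wrist_force: [0.2, -0.3, -0.2]
finger_gap: 0.0
grip_force: 0.0
```

>>> step_arm([
  [[0,0,0],[0,0,0],0],
  [[0,0,0],[0,0,0],0],
  [[0,0,0],[0,0,0],0],
  [[0,0,0],[0,0,0],0],
  [[0,0,0],[0,0,0],0],
  [[0,0,0],[0,0,0],0],
  [[0,0,0],[0,0,0],0],
  [[0,0,0],[0,0,0],0],
])

```text
clock: 12.95
tcp_pos: [0.6076, 0.1054, 0.1253]
orientation: [0.0, 0.71, 0.705, -0.0]
wrist_force: [0.0, -0.5, -0.3]
finger_gap: -0.0001
grip_force: 0.0
```

>>> step_arm([
  [[0,0,0],[0,0,0],0],
  [[0,0,0],[0,0,0],0],
  [[0,0,0],[0,0,0],0],
  [[0,0,0],[0,0,0],0],
  [[0,0,0],[0,0,0],0],
  [[0,0,0],[0,0,0],0],
  [[0,0,0],[0,0,0],0],
  [[0,0,0],[0,0,0],0],
])

```text
clock: 13.62
tcp_pos: [0.6076, 0.1054, 0.1253]
orientation: [0.0, 0.71, 0.705, -0.0]
wrist_force: [0.4, 0.6, 0.2]
finger_gap: -0.0002
grip_force: 0.0
```

```bash
python3 -c "
from h import *
print(env.hand_in())"
```

```text
the job is handed in; nothing more can be done
None
```

I pressed the buzzer fully down and let it go, held about 2.5 cm above the largest bottle's cap for over 2 s, then pointed at the smallest the same way and handed in still pointing at it, at 13.6 s; no bottle was touched (no verdict was returned).

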